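Put the stripped-down hardware back with its own kind

ROBOT

A 6-joint arm with a two-finger parallel gripper is mounted at the origin on a cart in front of the work surface, level with it; the furniture and walls round the work are solid. World frame = base frame: x ahead of the robot, y to its left, z up, the work surface at z = 0. Lengths are in mm, angles in rad, forces in N, time in s.
With the tool pointing down it reaches from about 275 to 750 mm from the base axis. Payload 10.2 kg.
Tool frame: the origin (TCP) lies midway between the tips of the shut fingers; the grasp point (between the pads) lies 19 mm behind it; z points along the fingers, y is the line along which they close (so a half turn about z gives the same grasp; the last joint's range is limited). The gripper opens to 85 mm and grips with 20 to 120 N. Pads are 22 mm wide; open, the fingers measure 114 mm over their backs; the gripper's body (76 mm by 85 mm) begins 54 mm behind the grasp point. The pads swing forward as they close: fully open they stand 13 mm farther back than shut.
Start: joints at [0.907, 0.313, 1.498, -0, 1.331, -0.223], TCP at [224.011, 474.816, 231.294] pointing down, gripper open.
Joint ranges: [-2.94, 2.94], [-0.97, 2.17], [0.19, 2.56], [-1.23, 4.37], [0.02, 3.11], [-2.88, 2.88]. Speed limits (rad/s): [2.39, 2.39, 3.01, 3.14, 3.14, 3.14].

INTERFACE

Orientations are given as a unit quaternion [w, x, y, z].
In Python, from rig import ctrl gives the robot as it stands.
- The arm moves only by the tool send_rows, never from a script. Its argument "targets" is a list of rows, each a list of 7 numbers: the closure, from -1 (fully open) to 1 (shut), so that 0 is half open, then the shift along the tool's x, y, z in m, then the turn, a rotation vector about the tool's x, y, z in rad. In form: [[claw, dx, dy, dz, ax, ay, az], ...]. A call has exactly 10 rows; each row shifts and turns the commanded pose from where the row before left it, along the tool's axes as they then stand; what a row does not reach is not made up. A row lasts 1/8 s, in which the tool goes at most 62.5 mm and 10.7 degrees, less where a joint would pass 70% of its speed; a pose out of reach is approached as far as the arm can. A call with a gripper value outside its range is refused whole. The fingers move at their own pace and stop on an object; "squeeze" is the grip in N (left out, the last holds). Time passes only in rows, so rows that do not move let the fingers close, or fill a call up. It gives the time, the measured TCP pose, the force, the opening and the grip force at its end, in the units of the state.
- ctrl.sense(): the state, without advancing time (a new reading comes with each control period).
- ctrl.capture(name): name is "scene" or "top"; returns a dict with "img" (400x640x3 uint8, red, green, blue), "camera_matrix" (3x3 intrinsics, pixels), "R" (3x3) and "t" (3): a world point X has camera coordinates R X + t. Camera axes: x right, y down, z forward; pixel columns grow to the right and rows downward; lengths in mm; the calibration is good to about 2 mm. A picture is of the moment at which its call begins. There is no depth.
- ctrl.finish_job(): hands the job in; it is judged then, once.
Trained networks look in a picture, given as the dict that the camera call returned (one of the last four; its "shot" number tells which), for a name from the list of things; names that differ only in an ending like _2 or _b are one class to them, and where a whole thing is asked for, a point or a joint stands for the part that bears it (a point fixed in the world has none). Each returns a list of dicts, best first, with "score" (0 to 1); they miss things now and then, are a little off and sometimes report something else, mostly with a low value. They report only what shows in the picture. A call takes as long as a camera call. They do not tell look-alikes from the thing itself.
- ctrl.boxes_of(query, picture): "extent" ([left, top, width, height] in pixels, round what is visible of it).
- ctrl.landmark_of(query, picture): "point" ([column, row] in pixels: a listed point, or the origin of a listed thing).
The state is a dict: "time_s": time; "joints": joint angles; "dq": joint speeds; "tau": joint torques, N m; "eef_pos": TCP position; "ee_rot": TCP orientation; "force": force on the tool from outside, world axes, zero at the start; "wrist_torque": the same for the moment, N m; "grip_width": opening from 0.0 (shut) to 1.0 (fully open); "grip_force": force on a finger pad.
Only numpy, scipy, OpenCV 4.12 (cv2) and the standard library are available. Lean on these libraries where they do the work, as an engineer would, in place of code of your own. Each camera call takes 0.05 s, during which the arm holds its last target. There are 200 camera calls.

TASK

Put the four loose parts on the left of the vice back with their own kind on its right: the hexagon bolt into the tray of bolts, lying lengthways as they do, the nut into the round dish with the nuts, the spacer ring threaded onto the spindle to lie flat on the spacers there, and the brass fitting standing upright on the floor of the bin with the other fitting. Let go of them all and leave them at rest.

Things in the scene. Friction and masses are not known exactly. Their poses are not given: they have to be found in the camera images.
- bolt: Loose hexagon bolt, 58 mm long, lying on the bench (not one of the two in the tray). Origin on its underside, midway along; x lies along the shank with the head at +x, z up. The head is 19 mm across, 17 mm high and 5 mm thick, the shank 9 mm thick, its top 12 to 10 mm above the bench. Grip it across the shank (along its y) near the middle, where it feels about 14 mm wide. 50 g.
- nut: Loose hexagon nut, grey steel, lying flat: 22 mm across its flats, 25 mm over its corners, 11 mm high (not one of the two in the dish). Origin at the centre of its underside, z up; one pair of flats faces along its x axis (within 9 degrees). 32 g. On the way to the dish stands the vice, 141 mm high; the strap of the angle plate behind it is 172 mm high.
- spacer: Loose spacer ring, pale, lying flat: 38 mm outside, bore 21 mm, 12 mm high (not one of the two on the spindle, nor the small dark bushing, 26 mm outside, which lies among the loose parts and is not asked for). Origin at the centre of its underside, z along its axis. About 50 g.
- fitting: Loose brass hose fitting standing upright, 40 mm high (not the one in the bin): a hexagon foot 12 mm high, 24 mm across flats and 27 mm over corners, and a tail above it that narrows to 12 mm at the top. Origin at the centre of its underside, z up; one pair of flats faces along its x axis. Grip it by the hexagon, with the fingertips almost on the surface. About 80 g.
- bolt_tray: Open grey steel tray, fixed to the bench, 130 mm along its x by 116 mm along its y, its rim 22 mm above the bench, walls 2 mm thick with a 4 mm rolled edge. Origin at the centre of its underside, floor 6 mm above it. Two bolts lie in it along x, between y = -55 and -8 mm; the rest is free, with its middle at about y = +24 mm.
- nut_dish: Round spun-steel magnetic parts dish (it holds nothing magnetically here), fixed, 120 mm across the rim, flat floor 94 mm across, rim 26 mm above the bench. Origin at the centre of its underside, floor 9 mm above it. Two nuts lie in it on its -x side, between x = -40 and -9 mm; there is room at about x = +13 mm, y = 0.
- spindle: Spacer spindle, fixed: turned dark base, 72 mm across and 10 mm high, with an upright rod 8 mm thick and coned at the tip, whose top is 62 mm above the bench. Origin at the centre of the underside, on the rod's axis. Two spacer rings like the loose one lie on it; the top of the upper one, on which the loose one is to lie, is 34 mm above the origin.
- fitting_bin: Grey stacking bin, fixed, open at the top, 120 mm along its x by 116 mm along its y, walls 3 mm thick and 50 mm high; the front (-x) is cut down to 26 mm, the sides slope down to it. Origin at the centre of its underside, floor 6 mm above it. A fitting like the loose one stands in it at x = +36, y = +32 mm; there is room at about x = -12, y = -5 mm.
Not all that is in view belongs to the job. Of the things that look like the spindle, take the one that is farthest to the robot's left at the start.

How it is judged (in metres and radians):
At the end, for the whole second after the job is handed in: The bolt lies in the tray, lengthways within 0.45 rad; the nut lies in the dish; the spacer is on the spindle, flat on the rings there (underside 30 to 38 mm up, tilt under 0.12 rad); the fitting stands on the floor of the bin, upright within 0.2 rad; all released and at rest (x of bolt in the frame of bolt_tray between -0.038 and 0.038 m and y of bolt in the frame of bolt_tray between -0.05 and 0.05 m and z of bolt in the frame of bolt_tray below 0.026 m and angle between the x axis of bolt and the x axis of bolt_tray, either way round below 0.45 rad and horizontal distance between nut and nut_dish below 0.047 m and z of nut in the frame of nut_dish below 0.025 m and horizontal distance between spacer and spindle below 0.01 m and z of spacer in the frame of spindle between 0.03 and 0.038 m and angle between spacer's own z axis and vertical below 0.12 rad and x of fitting in the frame of fitting_bin between -0.052 and 0.052 m and y of fitting in the frame of fitting_bin between -0.05 and 0.05 m and z of fitting in the frame of fitting_bin below 0.013 m and angle between fitting's own z axis and vertical below 0.2 rad and linear speed of each of bolt, nut, spacer, fitting below 0.02 m/s); the robot touches nothing.
It also fails if it takes over 122 s, if anything falls off the work surface, if the arm or the gripper's body presses on something with over 40 N, if the wrist force passes 120 N, or if a joint passes its speed limit or range.

## Working session

There is one attempt and no reset: what is moved stays moved. The work goes in short steps, Python scripts to look and compute and a tool call to move; the robot and the scene stay as the last step left them, time stands still between calls to the robot, and variables do not carry over. Pictures are saved under pics/ and viewed, at most 14 in all, crops included, and the job is handed in when it is done.

Besides the shell and the picture viewer there is one more tool, called after "Call:" as name(argument=value, ...) on one line, values as JSON. send_rows: Moves the arm, as the interface text tells. Its arguments: {"type":"object","properties":{"targets":{"type":"array"},"squeeze":{"type":"number"}},"required":["targets"]}

```bash
ls; mkdir -p pics
cat > h.py <<'E'
import numpy as np, cv2
from rig import ctrl
from scipy.spatial.transform import Rotation as Rn
def ray(c,px,z):
    K=np.array(c["camera_matrix"]);R=np.array(c["R"]);t=np.array(c["t"])
    d=R.T@np.linalg.inv(K)@np.array([px[0],px[1],1.]);o=-R.T@t
    return (o+d*(z-o[2])/d[2]).round(1)
def proj(c,X):
    p=np.array(c["camera_matrix"])@(np.array(c["R"])@np.array(X,float)+np.array(c["t"]));return (p[:2]/p[2]).round(1)
def save(c,n): cv2.imwrite(f"pics/{n}.png",np.array(c["img"])[:,:,::-1])
E
python3 - <<'E'
from h import *
s=ctrl.sense();print(s)
for n in("scene","top"):
    c=ctrl.capture(n);save(c,n+"0")
    print(n,"cam",(-np.array(c["R"]).T@np.array(c["t"])).round())
    for q in "bolt nut spacer fitting bolt_tray nut_dish spindle fitting_bin".split():
        for d in ctrl.landmark_of(q,c)[:6]: print(q,np.round(d["point"]),round(d["score"],2),ray(c,d["point"],0))
E
```

```text
pics
{'time_s': 0.0, 'joints': array([ 9.06616829e-01,  3.13428062e-01,  1.49843976e+00,  1.81440761e-05,
        1.33104723e+00, -2.23403930e-01]), 'dq': array([ 0.00020657, -0.00205908,  0.00152596,  0.0009927 ,  0.00045511,
        0.00102972]), 'tau': array([ 4.72365373e-04, -4.12267435e+01, -2.59746462e+01, -1.54881145e-04,
        4.06781139e-03, -2.21486846e-05]), 'eef_pos': array([223.82495691, 474.59942558, 230.74530962]), 'ee_rot': array([-2.91855815e-04,  2.18610104e-01,  9.75812065e-01, -5.93368087e-04]), 'force': array([ 0.77691213,  0.41831791, -0.17891548]), 'wrist_torque': array([-0.02013689,  0.00643759,  0.02979504]), 'grip_force': 0.0, 'grip_width': 0.9986627906003314}
scene cam [  65. -841. 1012.]
bolt [254. 134.] 0.37 [478.8 448.4   0. ]
nut [273. 148.] 0.57 [507.3 336.    0. ]
spacer [240. 158.] 0.46 [378.6 334.7   0. ]
fitting [257. 167.] 0.48 [415.8 262.3   0. ]
bolt_tray [311. 241.] 0.72 [ 433.1 -121.4    0. ]
nut_dish [365. 223.] 0.71 [ 615.9 -134.5    0. ]
spindle [383. 319.] 0.85 [ 481.7 -435.1    0. ]
spindle [345. 288.] 0.76 [ 440.1 -309.5    0. ]
fitting_bin [392. 268.] 0.61 [ 594.1 -312.4    0. ]
top cam [ 391.   15. 1070.]
spacer [196. 236.] 0.68 [386.  337.2   0. ]
fitting [225. 226.] 0.47 [414.1 255.5   0. ]
bolt_tray [362. 221.] 0.96 [ 426.3 -137.3    0. ]
nut_dish [364. 159.] 0.74 [ 609.2 -145.8   -0. ]
nut_dish [423. 218.] 0.53 [ 434.9 -315.4    0. ]
spindle [465. 209.] 0.56 [ 460.9 -438.9    0. ]
fitting_bin [423. 161.] 0.79 [ 604.1 -318.9    0. ]
```

Run:
```python
import cv2
a=cv2.imread("pics/scene0.png");b=cv2.imread("pics/top0.png")
cv2.imwrite("pics/s1.png",cv2.resize(a[90:390,190:470],None,fx=2,fy=2))
cv2.imwrite("pics/t1.png",cv2.resize(b[100:330,130:530],None,fx=2,fy=2))
```

```text
(no output)
```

View pics/s1.png

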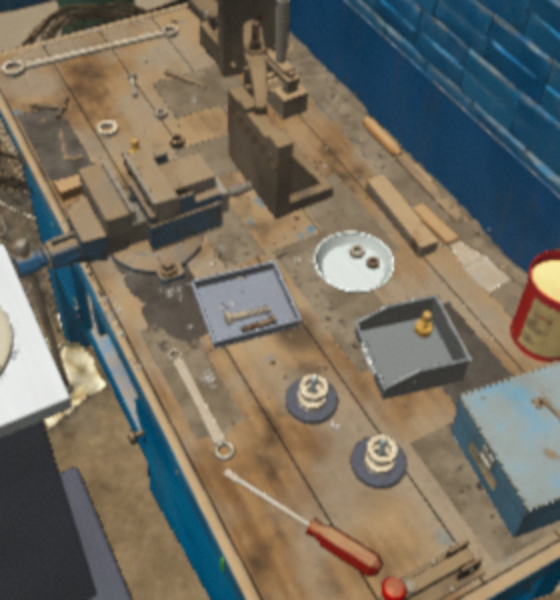

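View pics/t1.png

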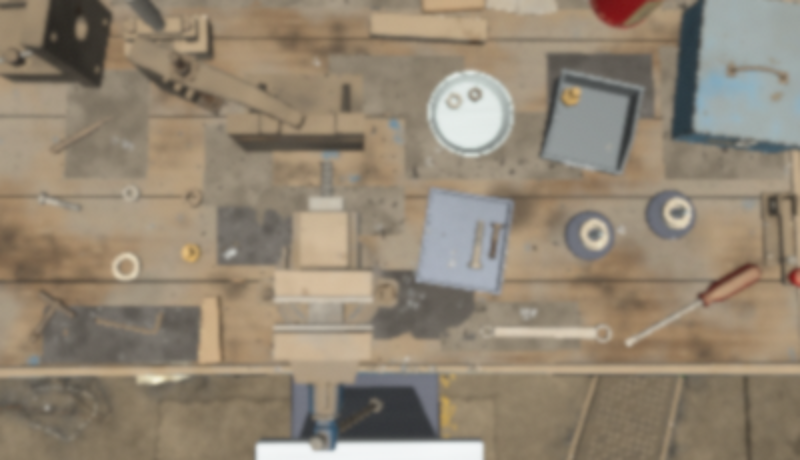

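The scene picture shows the vice with loose parts behind-left of it. In scene pixels:
- Bolt at about (257,133).
- Nut at (271,146), grey. The look-alike is the dark bushing at (278,160).
- Spacer ring at (243,153), pale.
- Fitting at (257,163), brass.
- Spindles at (345,288) and (380,318). The leftmost (+y) is (345,288), which is top (425,217).

Next is a close crop to confirm these.

Run:
```python
import cv2,numpy as np
from h import *
T=np.mean([np.array(ctrl.capture("top")["img"],float) for _ in range(3)],0)[:,:,::-1].astype(np.uint8)
S=np.mean([np.array(ctrl.capture("scene")["img"],float) for _ in range(3)],0)[:,:,::-1].astype(np.uint8)
cv2.imwrite("pics/Tm.png",T);cv2.imwrite("pics/Sm.png",S)
up=lambda a,f:cv2.resize(a,None,fx=f,fy=f,interpolation=cv2.INTER_CUBIC)
a=up(T[185:245,140:240],8)   # 800x480
cv2.imwrite("pics/ta.png",a)
b=up(S[115:180,230:300],8)
cv2.imwrite("pics/sa.png",b)
```

```text
(no output)
```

View pics/ta.png

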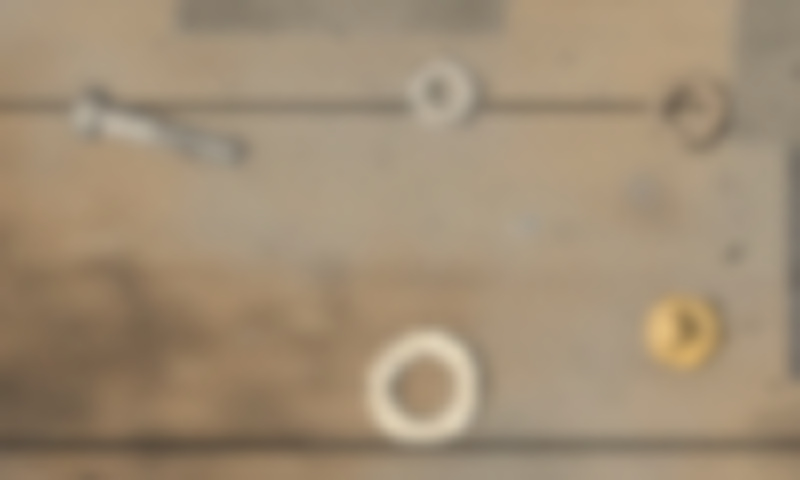

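View pics/sa.png

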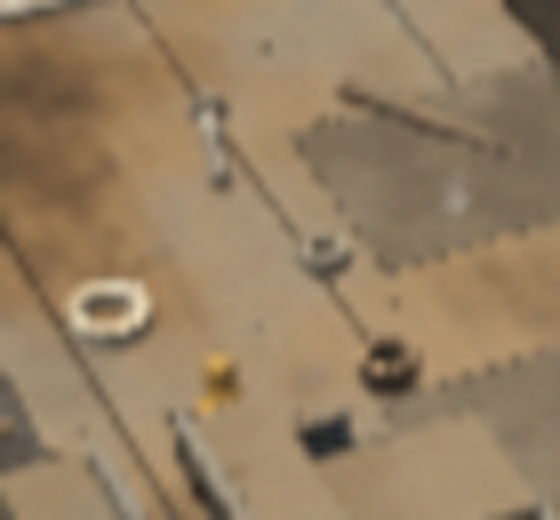

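The crops confirm the bolt with its head at the left end (88,112), the nut at (441,93), the dark bushing at (695,107) to be left alone, the spacer at (423,388) and the fitting at (684,332). All are top-crop pixels. Now the targets.

```bash
python3 - <<'E'
import cv2
T=cv2.imread("pics/Tm.png")
cv2.imwrite("pics/tb.png",cv2.resize(T[130:250,335:495],None,fx=5,fy=5,interpolation=cv2.INTER_CUBIC))
E
python3 - <<'E'
from h import *
c=ctrl.capture("top");s=ctrl.capture("scene")
f=lambda u,v:((u+.5)/8-.5+140,(v+.5)/8-.5+185)
g=lambda u,v:((u+.5)/8-.5+230,(v+.5)/8-.5+115)
for n,p,z,q,zs in [("bolthead",(88,112),9,(209,105),9),("bolttail",(238,152),7,(220,178),7),("boltmid",(157,130),7,(213,145),7),("nut",(441,93),11,(326,254),8),("spacer",(423,388),12,(109,309),8),("fit",(684,332),12,(222,385),16),("bush",(695,107),10,(389,368),6)]:
    print(n,ray(c,f(*p),z),ray(s,g(*q),zs))
E
```

```text
bolthead [490.6 466.5   9. ] [493.2 469.1   9. ]
bolttail [476.6 413.9   7. ] [477.2 415.8   7. ]
boltmid [484.4 442.8   7. ] [483.9 441.1   7. ]
nut [497.4 341.6  11. ] [499.  339.5   8. ]
spacer [392.9 344.4  12. ] [395.7 347.4   8. ]
fit [412.5 253.4  12. ] [418.8 266.7  16. ]
bush [492.6 251.8  10. ] [493.1 255.    6. ]
```

View pics/tb.png

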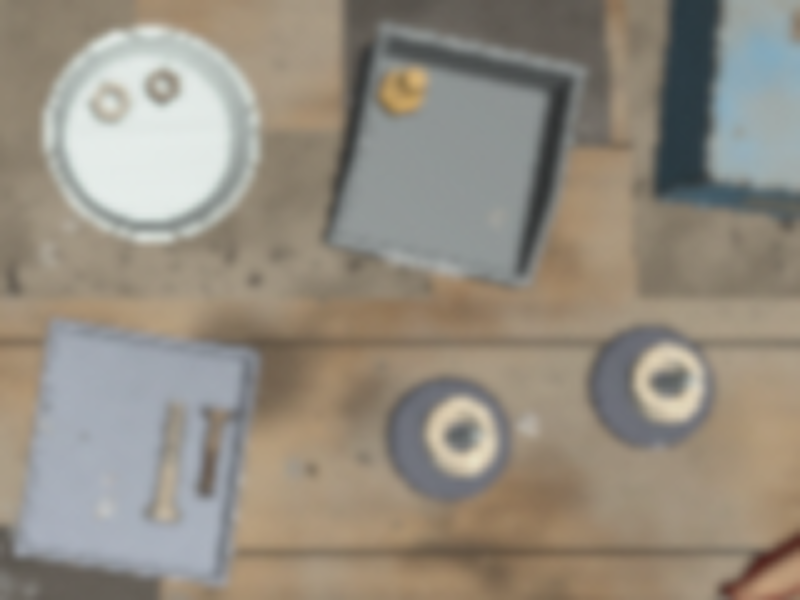

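The targets in the crop: tray with corners (57,322), (258,350), (222,580), (15,552) and its bolts on the right; dish centred at (151,133) with nuts at the top; bin with its fitting at upper left (404,90); the left spindle's base at (449,439) with its ring at (464,436).

```bash
cat >> h.py <<'E'
def delta(x,y,z,psi):
    "tool-frame move to world TCP x,y,z and tool-y heading psi deg"
    s=ctrl.sense();q=s["ee_rot"];r=Rn.from_quat([q[1],q[2],q[3],q[0]]).as_matrix()
    p=np.radians(psi);Y=np.array([np.cos(p),np.sin(p),0]);Z=np.array([0,0,-1.]);D=np.c_[np.cross(Y,Z),Y,Z]
    print("pos",s["eef_pos"].round(1),"psi",np.degrees(np.arctan2(r[1,1],r[0,1])).round(1),"w",round(85*s["grip_width"],1),"t",s["time_s"])
    print("shift now-axes",(r.T@(np.array([x,y,z])-s["eef_pos"])).round(1),"shift target-axes",(D.T@(np.array([x,y,z])-s["eef_pos"])).round(1),"turn",Rn.from_matrix(r.T@D).as_rotvec().round(3))
E
python3 - <<'E'
from h import *
c=ctrl.capture("top");s=ctrl.capture("scene")
f=lambda u,v:((u+.5)/5-.5+335,(v+.5)/5-.5+130)
for n,u,v,z in [("tray c",138,451,22),("tUL",57,322,22),("tUR",258,350,22),("tLR",222,580,22),("tLL",15,552,22),("dish",151,133,26),("dnutA",110,102,20),("dnutB",162,86,20),("spbase",449,439,10),("spring",464,436,34),("rod",468,432,62),("bUL",378,25,50),("bUR",583,70,50),("bLL",330,245,26),("bLR",522,282,26),("bfit",404,90,18)]:
    print(n,ray(c,f(u,v),z))
for X in [(412.5,253.4,0),(412.5,253.4,40),(413,263,0),(413,263,40)]: print(X,"scene crop",(proj(s,X)-[230,115])*8+3.5)
for q in ("spindle","fitting","fitting_bin","nut_dish"):
  for d in ctrl.landmark_of(q,s)[:3]: print(q,ray(s,d["point"],0),round(d["score"],2))
delta(498,341,120,0)
E
```

```text
tray c [ 429.8 -134.2   22. ]
tUL [503.1 -88.9  22. ]
tUR [ 487.2 -203.5   22. ]
tLR [ 357.3 -180.7   22. ]
tLL [373.1 -64.2  22. ]
dish [ 611.7 -143.4   26. ]
dnutA [ 631.1 -120.8   20. ]
dnutB [ 640.6 -151.1   20. ]
spbase [ 437.1 -315.3   10. ]
spring [ 437.7 -316.4   34. ]
rod [ 438.7 -309.7   62. ]
bUL [ 669.1 -269.3   50. ]
bUR [ 643.8 -385.2   50. ]
bLL [ 547.1 -245.1   26. ]
bLR [ 526.1 -354.9   26. ]
bfit [ 639.4 -292.4   18. ]
(412.5, 253.4, 0) scene crop [223.5 434.7]
(412.5, 253.4, 40) scene crop [215.5 365.1]
(413, 263, 0) scene crop [216.3 421.1]
(413, 263, 40) scene crop [207.5 352.3]
spindle [ 446.2 -312.     0. ] 0.91
spindle [ 476.  -433.8    0. ] 0.62
fitting_bin [ 592.1 -315.2    0. ] 0.97
fitting_bin [ 427.5 -124.5    0. ] 0.68
nut_dish [ 624.3 -141.5    0. ] 0.81
pos [224.  474.8 231.3] psi 64.7 w 85.0 t 1.6
shift now-axes [-304.9   -4.1  111.3] shift target-axes [-133.8  274.   111.3] turn [-0.   -0.    1.13]
```

Call:
send_rows(targets=[[0, -0.061, 0, 0, 0, 0, 0], [0, -0.061, 0, 0, 0, 0, 0], [0, -0.061, 0, 0.01, 0, 0, 0], [0, -0.061, 0, 0.02, 0, 0, 0], [0, -0.061, -0.004, 0.02, 0, 0, 0], [0, 0, 0, 0.02, 0, 0, 0.18], [0, 0, 0, 0.02, 0, 0, 0.18], [0, 0, 0, 0.02, 0, 0, 0.18], [0, 0, 0, 0, 0, 0, 0.18], [0, 0, 0, 0, 0, 0, 0.18]], squeeze=40)

```text
time_s: 2.85
eef_pos: [495.1, 342.6, 122.1]
ee_rot: [-0.0, 0.624, 0.782, -0.0]
force: [-0.2, 0.1, -1.1]
grip_width: 0.503
grip_force: 0.0
```

```bash
python3 -c "
from h import *
delta(498,341,3,0)"
```

```text
pos [495.1 342.6 122.1] psi 12.8 w 42.7 t 2.85
shift now-axes [ -2.1   2.5 119.1] shift target-axes [ -1.6   2.9 119.1] turn [-0.001  0.     0.224]
```

Call:
send_rows(targets=[[0, 0, 0, 0.03, 0, 0, 0.115], [0, 0, 0, 0.03, 0, 0, 0.115], [0, -0.002, 0.003, 0.03, 0, 0, 0], [0, 0, 0, 0.02, 0, 0, 0], [0, 0, 0, 0.008, 0, 0, 0], [0, 0, 0, 0, 0, 0, 0], [1, 0, 0, 0, 0, 0, 0], [1, 0, 0, 0, 0, 0, 0], [1, 0, 0, 0, 0, 0, 0], [1, 0, 0, 0, 0, 0, 0]])

```text
time_s: 4.1
eef_pos: [498.7, 340.9, 5.6]
ee_rot: [0.0, 0.707, 0.707, 0.001]
force: [-1.7, -0.6, 6.3]
grip_width: 0.235
grip_force: 39.1
```

```bash
python3 -c "
from h import *
delta(498,341,3,0)"
```

```text
pos [498.7 340.9   5.6] psi 0.0 w 20.0 t 4.1
shift now-axes [ 0.1 -0.7  2.6] shift target-axes [ 0.1 -0.7  2.6] turn [ 0.002 -0.001  0.   ]
```

Call:
send_rows(targets=[[1, 0, 0, -0.02, 0, 0, 0], [1, 0, 0, -0.05, 0, 0, 0], [1, 0, 0, -0.06, 0, 0, 0], [1, 0, 0, -0.06, 0, 0, 0], [1, -0.02, 0, -0.04, 0, 0, 0], [1, -0.05, 0, 0, 0, 0, 0], [1, -0.06, 0, 0, 0, 0, 0], [1, -0.06, 0, 0, 0, 0, 0], [1, -0.06, 0, 0, 0, 0, 0], [1, -0.06, 0, 0, 0, 0, 0]])

```text
time_s: 5.35
eef_pos: [497.8, 28.8, 234.8]
ee_rot: [0.0, 0.707, 0.707, 0.0]
force: [0.9, -0.6, -0.5]
grip_width: 0.236
grip_force: 39.2
```

Call:
send_rows(targets=[[1, -0.06, 0.01, 0, 0, 0, 0], [1, -0.06, 0.03, 0, 0, 0, 0], [1, -0.04, 0.04, 0, 0, 0, 0], [1, -0.018, 0.02, 0, 0, 0, 0], [1, 0, 0, 0.05, 0, 0, 0], [1, 0, 0, 0.05, 0, 0, 0], [1, 0, 0, 0.05, 0, 0, 0], [1, 0, 0, 0.02, 0, 0, 0], [1, 0, 0, 0, 0, 0, 0], [1, 0, 0, 0, 0, 0, 0]])

```text
time_s: 6.6
eef_pos: [596.8, -143.6, 65.9]
ee_rot: [0.001, 0.707, 0.707, 0.0]
force: [0.5, -0.6, 0.5]
grip_width: 0.236
grip_force: 39.3
```

```bash
python3 -c "
from h import *
delta(599,-147,16,0)"
```

```text
pos [ 596.8 -143.6   65.9] psi 0.0 w 20.1 t 6.6
shift now-axes [-3.4  2.1 49.9] shift target-axes [-3.4  2.2 49.9] turn [0.002 0.001 0.   ]
```

Call:
send_rows(targets=[[1, -0.003, 0.004, 0.02, 0, 0, 0], [1, 0, 0, 0.02, 0, 0, 0], [1, 0, 0, 0.01, 0, 0, 0], [1, 0, 0, 0, 0, 0, 0], [0.25, 0, 0, 0, 0, 0, 0], [0.25, 0, 0, 0, 0, 0, 0], [0.25, 0, 0, 0, 0, 0, 0], [0.25, 0, 0, -0.04, 0, 0, 0], [0.25, 0, 0, -0.06, 0, 0, 0], [0.25, 0, 0, -0.06, 0, 0, 0]])

```text
time_s: 7.85
eef_pos: [599.9, -146.2, 176.2]
ee_rot: [-0.0, 0.707, 0.707, -0.0]
force: [-0.1, -0.9, -0.4]
grip_width: 0.374
grip_force: 0.0
```

```bash
python3 -c "
from h import *
delta(394,346,176,0)"
```

```text
pos [ 599.9 -146.2  176.2] psi -0.0 w 31.8 t 7.85
shift now-axes [ 4.922e+02 -2.059e+02  3.000e-01] shift target-axes [ 4.922e+02 -2.059e+02  2.000e-01] turn [-0. -0. -0.]
```

Call:
send_rows(targets=[[0, 0.02, -0.02, -0.05, 0, 0, 0], [0, 0.05, -0.035, -0.01, 0, 0, 0], [0, 0.05, -0.035, 0, 0, 0, 0], [0, 0.05, -0.035, 0, 0, 0, 0], [0, 0.05, -0.03, 0, 0, 0, 0], [0, 0.055, -0.025, 0, 0, 0, 0], [0, 0.055, -0.026, 0, 0, 0, 0], [0, 0.06, 0, 0, 0, 0, 0], [0, 0.06, 0, 0, 0, 0, 0], [-0.45, 0.042, 0, 0, 0, 0, 0]])

```text
time_s: 9.1
eef_pos: [393.5, 348.0, 234.5]
ee_rot: [0.0, 0.707, 0.708, 0.0]
force: [0.5, -1.0, 0.3]
grip_width: 0.696
grip_force: 0.0
```

Call:
send_rows(targets=[[-0.45, 0, 0, 0.05, 0, 0, 0], [-0.45, 0, 0, 0.06, 0, 0, 0], [-0.45, 0, 0, 0.06, 0, 0, 0], [-0.45, 0, 0, 0, 0, 0, 0], [-0.45, 0, 0, 0, 0, 0, 0], [-0.45, 0, 0, 0, 0, 0, 0], [-0.45, 0, 0, 0, 0, 0, 0], [-0.45, 0, 0, 0, 0, 0, 0], [-0.45, 0, 0, 0, 0, 0, 0], [-0.45, 0, 0, 0, 0, 0, 0]])

```text
time_s: 10.35
eef_pos: [394.1, 345.7, 64.4]
ee_rot: [-0.0, 0.707, 0.707, -0.0]
force: [-0.4, -0.3, 0.7]
grip_width: 0.727
grip_force: 0.0
```

```bash
python3 -c "
from h import *
c=ctrl.capture('top');save(c,'top2')
T=cv2.imread('pics/top2.png')
a=cv2.resize(T[120:260,140:240],(400,560),interpolation=cv2.INTER_CUBIC);b=cv2.resize(T[120:260,335:435],(400,560),interpolation=cv2.INTER_CUBIC)
cv2.imwrite('pics/m2.png',np.hstack([a,b]))
delta(394,345.5,4,0)"
```

```text
pos [394.1 345.7  64.4] psi -0.0 w 61.2 t 10.4
shift now-axes [-0.2 -0.1 60.4] shift target-axes [-0.2 -0.1 60.4] turn [-0.  0. -0.]
```

View pics/m2.png

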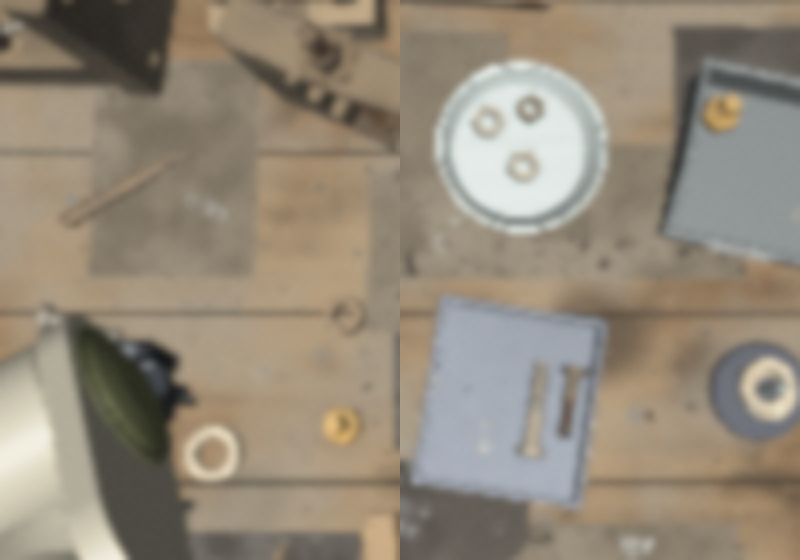

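The nut lies in the dish at (523,167). The gripper stands over the ring, allowing for parallax, so I'm going down on the spacer.

Call:
send_rows(targets=[[-0.45, 0, 0, 0.03, 0, 0, 0], [-0.45, 0, 0, 0.02, 0, 0, 0], [-0.45, 0, 0, 0.009, 0, 0, 0], [-0.45, 0, 0, 0, 0, 0, 0], [1, 0, 0, 0, 0, 0, 0], [1, 0, 0, 0, 0, 0, 0], [1, 0, 0, 0, 0, 0, 0], [1, 0, 0, 0, 0, 0, 0], [1, 0, 0, -0.02, 0, 0, 0], [1, 0, 0, -0.04, 0, 0, 0]])

```text
time_s: 11.65
eef_pos: [393.5, 345.3, 65.6]
ee_rot: [-0.0, 0.707, 0.707, -0.001]
force: [0.6, -0.1, 0.5]
grip_width: 0.407
grip_force: 40.0
```

Call:
send_rows(targets=[[1, 0, 0, -0.06, 0, 0, 0], [1, 0, 0, -0.06, 0, 0, 0], [1, -0.02, 0, -0.05, 0, 0, 0], [1, -0.05, 0.005, 0, 0, 0, 0], [1, -0.06, 0.005, 0, 0, 0, 0], [1, -0.06, 0.005, 0, 0, 0, 0], [1, -0.06, 0.005, 0, 0, 0, 0], [1, -0.06, 0.005, 0, 0, 0, 0], [1, -0.06, 0.005, 0, 0, 0, 0], [1, -0.06, 0.005, 0, 0, 0, 0]])

```text
time_s: 12.9
eef_pos: [428.9, -86.3, 236.1]
ee_rot: [0.001, 0.707, 0.707, 0.0]
force: [0.7, 0.5, -0.3]
grip_width: 0.406
grip_force: 40.0
```

Call:
send_rows(targets=[[1, -0.06, 0.005, 0, 0, 0, 0], [1, -0.06, 0.005, 0, 0, 0, 0], [1, -0.05, 0, 0, 0, 0, 0], [1, -0.04, 0, 0, 0, 0, 0], [1, -0.019, 0, 0.02, 0, 0, 0], [1, 0, 0, 0.05, 0, 0, 0], [1, 0, 0, 0.05, 0, 0, 0], [1, 0, 0, 0.03, 0, 0, 0], [1, 0, 0, 0, 0, 0, 0], [1, 0, 0, 0, 0, 0, 0]])

```text
time_s: 14.15
eef_pos: [439.7, -313.9, 87.1]
ee_rot: [0.001, 0.707, 0.707, -0.0]
force: [-0.6, 0.0, -0.2]
grip_width: 0.406
grip_force: 40.2
```

```bash
python3 -c "
from h import *
c=ctrl.capture('scene');save(c,'sc3');u,v=[int(k) for k in proj(c,[438,-313,60])]
print(u,v,[proj(c,[438.5,-313,z]) for z in(0,62,80)])
T=cv2.imread('pics/sc3.png')
cv2.imwrite('pics/m3.png',cv2.resize(T[v-35:v+40,u-40:u+40],None,fx=7,fy=7,interpolation=cv2.INTER_CUBIC))
delta(438.5,-313,40,0)"
```

```text
345 277 [array([344.7, 289.7]), array([346.1, 276.8]), array([346.5, 272.9])]
pos [ 439.8 -314.    87.2] psi 0.0 w 34.5 t 14.2
shift now-axes [ 1.1 -1.4 47.2] shift target-axes [ 1.  -1.3 47.2] turn [0.002 0.002 0.   ]
```

View pics/m3.png

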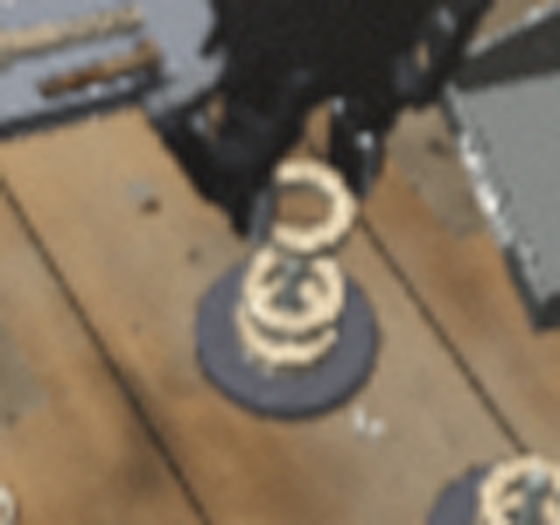

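The held ring at (313,205) sits about 4 mm too far right (+x) of the stack at (293,287), so I'm shifting -4 mm in x.

Call:
send_rows(targets=[[1, 0.001, -0.004, 0, 0, 0, 0], [1, 0, 0, 0.01, 0, 0, 0], [1, 0, 0, 0.01, 0, 0, 0], [1, 0, 0, 0.01, 0, 0, 0], [1, 0, 0, 0.01, 0, 0, 0], [1, 0, 0, 0.005, 0, 0, 0], [1, 0, 0, 0, 0, 0, 0], [1, 0, 0, 0, 0, 0, 0], [1, 0, 0, 0, 0, 0, 0], [1, 0, 0, 0, 0, 0, 0]])

```text
time_s: 15.45
eef_pos: [435.2, -312.3, 40.4]
ee_rot: [0.0, 0.707, 0.707, 0.0]
force: [0.3, 0.7, 0.8]
grip_width: 0.41
grip_force: 40.3
```

Call:
send_rows(targets=[[-0.2, 0, 0, 0, 0, 0, 0], [-0.2, 0, 0, 0, 0, 0, 0], [-0.2, 0, 0, 0, 0, 0, 0], [-0.2, 0, 0, -0.03, 0, 0, 0], [-0.2, 0, 0, -0.05, 0, 0, 0], [-0.2, 0, 0, -0.06, 0, 0, 0], [0, 0.02, 0, -0.055, 0, 0, 0], [0, 0.05, 0, 0, 0, 0, 0], [0, 0.06, 0, 0, 0, 0, 0], [0, 0.06, 0, 0, 0, 0, 0]])

```text
time_s: 16.7
eef_pos: [434.8, -120.6, 235.5]
ee_rot: [0.0, 0.707, 0.707, 0.0]
force: [1.6, 0.0, -0.4]
grip_width: 0.499
grip_force: 0.0
```

```bash
python3 -c "
from h import *
c=ctrl.capture('scene');save(c,'sc4');u,v=[int(k) for k in proj(c,[438,-313,60])]
T=cv2.imread('pics/sc4.png')
cv2.imwrite('pics/m4.png',cv2.resize(T[v-35:v+40,u-40:u+40],None,fx=7,fy=7,interpolation=cv2.INTER_CUBIC))
delta(414,254,235,0)"
```

```text
pos [ 434.3 -114.9  235.6] psi 0.2 w 42.6 t 16.75
shift now-axes [369.  -19.    1.6] shift target-axes [368.9 -20.3   0.6] turn [ 0.    -0.003  0.003]
```

View pics/m4.png

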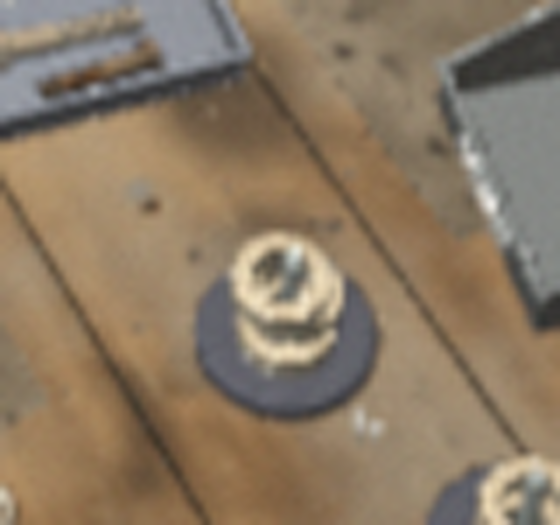

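The ring lies threaded on the stack at (288,282) and looks well seated; I'll recheck from the top later. On to the fitting.

Call:
send_rows(targets=[[-0.1, 0.06, -0.005, 0, 0, 0, 0], [-0.1, 0.06, -0.005, 0, 0, 0, 0], [-0.1, 0.06, -0.005, 0, 0, 0, 0], [-0.1, 0.06, -0.006, 0, 0, 0, 0], [-0.1, 0.06, 0, 0, 0, 0, 0], [-0.1, 0.05, 0, 0, 0, 0, 0], [-0.1, 0.026, 0, 0, 0, 0, 0], [-0.1, 0, 0, 0.05, 0, 0, 0], [-0.1, 0, 0, 0.06, 0, 0, 0], [-0.1, 0, 0, 0.04, 0, 0, 0]])

```text
time_s: 18.0
eef_pos: [413.2, 253.4, 83.1]
ee_rot: [-0.0, 0.707, 0.707, -0.001]
force: [0.1, -0.1, 0.6]
grip_width: 0.547
grip_force: 0.0
```

Call:
send_rows(targets=[[-0.1, 0, 0, 0, 0, 0, 0], [-0.1, 0, 0, 0, 0, 0, 0], [-0.1, 0, 0, 0, 0, 0, 0], [-0.1, 0, 0, 0, 0, 0, 0], [-0.1, 0, 0, 0, 0, 0, 0], [-0.1, 0, 0, 0, 0, 0, 0], [-0.1, 0, 0, 0, 0, 0, 0], [-0.1, 0, 0, 0, 0, 0, 0], [-0.1, 0, 0, 0, 0, 0, 0], [-0.1, 0, 0, 0, 0, 0, 0]])

```text
time_s: 19.25
eef_pos: [414.1, 253.7, 85.4]
ee_rot: [0.0, 0.707, 0.707, -0.0]
force: [-0.7, -0.9, -0.3]
grip_width: 0.553
grip_force: 0.0
```

```bash
python3 -c "
from h import *
c=ctrl.capture('top');save(c,'top5')
T=cv2.imread('pics/top5.png')
a=cv2.resize(T[200:250,180:260],(560,350),interpolation=cv2.INTER_CUBIC);b=cv2.resize(T[190:240,400:430+20],(350,350),interpolation=cv2.INTER_CUBIC)
cv2.imwrite('pics/m5.png',np.hstack([a[:,:430],b]))
print([proj(c,p) for p in ([437.5,-313,46],[437.5,-313,10])])
delta(414,254,4,0)"
```

```text
[array([427.6, 216.7]), array([423.6, 217.3])]
pos [414.1 253.7  85.4] psi 0.0 w 46.9 t 19.3
shift now-axes [ 0.3 -0.1 81.4] shift target-axes [ 0.3 -0.1 81.4] turn [-0.  0.  0.]
```

View pics/m5.png

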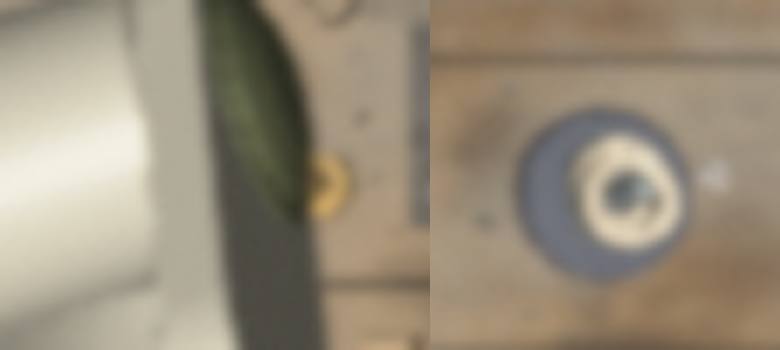

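The spacer lies on the spindle, concentric around (631,195). Half of the fitting (330,188) is hidden by the hand, as expected. Descending on it now.

Call:
send_rows(targets=[[-0.1, 0, 0, 0.04, 0, 0, 0], [-0.1, 0, 0, 0.03, 0, 0, 0], [-0.1, 0, 0, 0.011, 0, 0, 0], [-0.1, 0, 0, 0, 0, 0, 0], [0.3, 0, 0, 0, 0, 0, 0], [0.6, 0, 0, 0, 0, 0, 0], [1, 0, 0, 0, 0, 0, 0], [1, 0, 0, 0, 0, 0, 0], [1, 0, 0, 0, 0, 0, 0], [1, 0, 0, 0, 0, 0, 0]])

```text
time_s: 20.55
eef_pos: [414.8, 253.9, 5.7]
ee_rot: [0.001, 0.707, 0.707, 0.001]
force: [-1.5, -0.7, 4.6]
grip_width: 0.265
grip_force: 38.9
```

Call:
send_rows(targets=[[1, 0, 0, -0.02, 0, 0, 0], [1, 0, 0, -0.05, 0, 0, 0], [1, 0, 0, -0.06, 0, 0, 0], [1, 0, 0, -0.06, 0, 0, 0], [1, -0.02, 0, -0.04, 0, 0, 0], [1, -0.05, 0, 0, 0, 0, 0], [1, -0.06, 0, 0, 0, 0, 0], [1, -0.06, 0.01, 0, 0, 0, 0], [1, -0.06, 0.02, 0, 0, 0, 0], [1, -0.06, 0.03, 0, 0, 0, 0]], squeeze=60)

```text
time_s: 21.8
eef_pos: [472.0, -53.6, 235.5]
ee_rot: [0.001, 0.707, 0.707, 0.0]
force: [1.3, 1.7, -0.2]
grip_width: 0.257
grip_force: 59.0
```

Call:
send_rows(targets=[[1, -0.05, 0.03, 0, 0, 0, 0], [1, -0.05, 0.03, 0, 0, 0, 0], [1, -0.05, 0.03, 0, 0, 0, 0], [1, -0.05, 0.019, 0, 0, 0, 0], [1, -0.04, 0, 0, 0, 0, 0], [1, -0.02, 0, 0.03, 0, 0, 0], [1, 0, 0, 0.05, 0, 0, 0], [1, 0, 0, 0.05, 0, 0, 0], [1, 0, 0, 0, 0, 0, 0], [1, 0, 0, 0, 0, 0, 0]])

```text
time_s: 23.05
eef_pos: [581.8, -312.1, 107.3]
ee_rot: [0.002, 0.707, 0.707, 0.0]
force: [-0.3, -0.2, 0.3]
grip_width: 0.253
grip_force: 59.2
```

```bash
python3 -c "
from h import *
c=ctrl.capture('scene');save(c,'sc6');u,v=[int(k) for k in proj(c,[590,-313,60])]
T=cv2.imread('pics/sc6.png')
cv2.imwrite('pics/m6.png',cv2.resize(T[v-45:v+40,u-45:u+45],None,fx=6,fy=6,interpolation=cv2.INTER_CUBIC))
delta(584,-316,13,0)"
```

```text
pos [ 581.9 -312.3  107.6] psi 0.0 w 21.5 t 23.1
shift now-axes [-3.5  1.7 94.6] shift target-axes [-3.7  2.1 94.6] turn [0.004 0.003 0.   ]
```

View pics/m6.png

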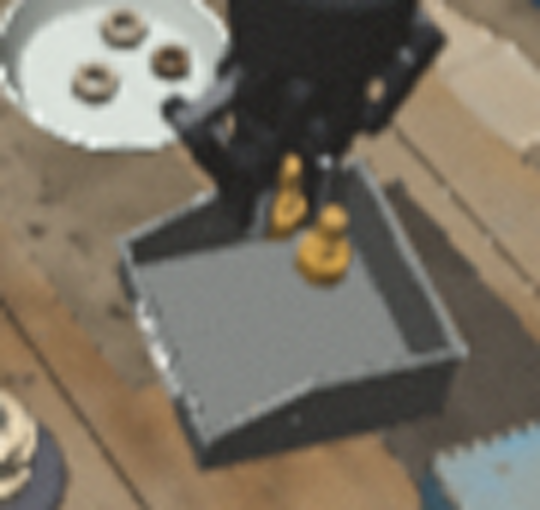

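The fitting is held upright at (288,205), above the bin and clear of the other fitting at (325,250). Lowering it.

Call:
send_rows(targets=[[1, -0.002, 0.001, 0.03, 0, 0, 0], [1, -0.001, 0, 0.03, 0, 0, 0], [1, 0, 0, 0.02, 0, 0, 0], [1, 0, 0, 0.01, 0, 0, 0], [1, 0, 0, 0.003, 0, 0, 0], [1, 0, 0, 0, 0, 0, 0], [1, 0, 0, 0, 0, 0, 0], [1, 0, 0, 0, 0, 0, 0], [1, 0, 0, 0, 0, 0, 0], [1, 0, 0, 0, 0, 0, 0]])

```text
time_s: 24.35
eef_pos: [582.0, -314.6, 11.8]
ee_rot: [0.0, 0.707, 0.707, 0.0]
force: [-0.9, 1.3, 3.5]
grip_width: 0.256
grip_force: 59.5
```

Call:
send_rows(targets=[[0.5, 0, 0, 0, 0, 0, 0], [0.25, 0, 0, 0, 0, 0, 0], [0.25, 0, 0, 0, 0, 0, 0], [0.25, 0, 0, 0, 0, 0, 0], [0.25, 0, 0, -0.02, 0, 0, 0], [0.25, 0, 0, -0.05, 0, 0, 0], [0.25, 0, 0, -0.06, 0, 0, 0], [0.25, 0, 0, -0.06, 0, 0, 0], [0.25, 0.02, -0.01, -0.04, 0, 0, 0], [0.25, 0.05, -0.02, 0, 0, 0, 0]])

```text
time_s: 25.6
eef_pos: [552.3, -245.4, 245.9]
ee_rot: [0.004, 0.708, 0.706, 0.001]
force: [1.2, 0.5, -1.3]
grip_width: 0.375
grip_force: 0.0
```

Call:
send_rows(targets=[[0.25, 0.06, -0.02, 0, 0, 0, 0], [0.25, 0.06, -0.02, 0, 0, 0, 0], [0.25, 0.06, -0.02, 0, 0, 0, 0], [0.25, 0.06, -0.01, 0, 0, 0, 0], [0.25, 0.06, 0, 0, 0, 0, 0], [0.25, 0.06, 0, 0, 0, 0, 0], [0.25, 0.06, 0, 0, 0, 0, 0], [0.25, 0.06, 0, 0, 0, 0, 0], [0.25, 0.06, 0, 0, 0, 0, 0], [0.25, 0.06, 0, 0, 0, 0, 0]])

```text
time_s: 26.85
eef_pos: [482.2, 355.4, 243.2]
ee_rot: [0.0, 0.707, 0.707, 0.001]
force: [1.1, -0.4, 0.1]
grip_width: 0.373
grip_force: 0.0
```

Call:
send_rows(targets=[[0.25, 0.06, 0, 0, 0, 0, 0], [0.25, 0.03, 0, 0, 0, 0, 0], [0.25, 0, 0, 0, 0, 0, 0.13], [0.25, 0, 0, 0.03, 0, 0, 0.13], [0.25, 0, 0, 0.05, 0, 0, 0], [0.25, 0, 0, 0.05, 0, 0, 0], [0.25, 0, 0, 0.03, 0, 0, 0], [0.25, 0, 0, 0, 0, 0, 0], [0.25, 0, 0, 0, 0, 0, 0], [0.25, 0, 0, 0, 0, 0, 0]])

```text
time_s: 28.1
eef_pos: [483.3, 443.8, 83.5]
ee_rot: [0.0, 0.793, 0.609, 0.002]
force: [0.1, 1.0, 0.7]
grip_width: 0.376
grip_force: 0.0
```

```bash
python3 -c "
from h import *
c=ctrl.capture('scene');save(c,'sc7');u,v=[int(k) for k in proj(c,[484,442,30])]
print(u,v)
T=cv2.imread('pics/sc7.png')
a=cv2.resize(T[v-40:v+40,u-25:u+30],None,fx=7,fy=7,interpolation=cv2.INTER_CUBIC)
u,v=[int(k) for k in proj(c,[590,-313,30])]
b=cv2.resize(T[v-40:v+40,u-28:u+28],None,fx=7,fy=7,interpolation=cv2.INTER_CUBIC)
cv2.imwrite('pics/m7.png',np.hstack([a,b]))
delta(484,442,4,-15)"
```

```text
255 127
pos [483.1 443.7  83.1] psi -14.9 w 31.7 t 28.15
shift now-axes [-1.6  1.2 79.1] shift target-axes [-1.5  1.3 79.1] turn [ 0.002 -0.002  0.002]
```

View pics/m7.png

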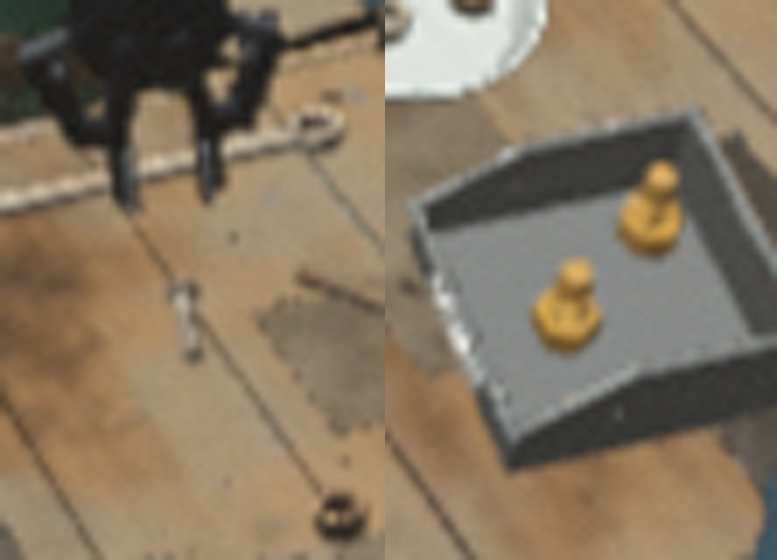

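The fitting stands upright in the bin at (566,305). The gripper is lined up over the bolt at (186,320), so I'm going down.

Call:
send_rows(targets=[[0.25, -0.001, 0.001, 0.04, 0, 0, 0], [0.25, 0, 0, 0.03, 0, 0, 0], [0.25, 0, 0, 0.009, 0, 0, 0], [0.25, 0, 0, 0, 0, 0, 0], [0.5, 0, 0, 0, 0, 0, 0], [1, 0, 0, 0, 0, 0, 0], [1, 0, 0, 0, 0, 0, 0], [1, 0, 0, 0, 0, 0, 0], [1, 0, 0, 0, 0, 0, 0], [1, 0, 0, 0, 0, 0, 0]])

```text
time_s: 29.4
eef_pos: [484.0, 442.7, 4.2]
ee_rot: [0.0, 0.793, 0.61, 0.001]
force: [-1.0, -1.0, 6.1]
grip_width: 0.148
grip_force: 58.3
```

Call:
send_rows(targets=[[1, 0, 0, -0.02, 0, 0, 0], [1, 0, 0, -0.05, 0, 0, 0], [1, 0, 0, -0.06, 0, 0, 0], [1, 0, 0, -0.06, 0, 0, 0], [1, -0.02, 0, -0.045, 0, 0, 0], [1, -0.05, 0.01, 0, 0, 0, 0], [1, -0.055, 0.01, 0, 0, 0, 0], [1, -0.055, 0.01, 0, 0, 0, 0], [1, -0.055, 0.01, 0, 0, 0, 0], [1, -0.055, 0.01, 0, 0, 0, 0]])

```text
time_s: 30.65
eef_pos: [456.5, 147.4, 238.8]
ee_rot: [0.001, 0.793, 0.61, 0.001]
force: [0.4, -0.3, 0.1]
grip_width: 0.147
grip_force: 58.6
```

Call:
send_rows(targets=[[1, -0.055, 0.01, 0, 0, 0, 0], [1, -0.055, 0.01, 0, 0, 0, 0], [1, -0.055, 0.01, 0, 0, 0, 0], [1, -0.055, 0.01, 0, 0, 0, 0], [1, -0.037, 0.006, 0, 0, 0, 0], [1, 0, 0, 0, 0, 0, 0.165], [1, 0, 0, 0, 0, 0, 0.165], [1, 0, 0, 0, 0, 0, 0.165], [1, 0, 0, 0, 0, 0, 0.165], [1, 0, 0, 0, 0, 0, 0.165]])

```text
time_s: 31.9
eef_pos: [435.3, -111.1, 238.7]
ee_rot: [0.001, 0.971, 0.238, 0.001]
force: [-0.0, 0.5, -0.2]
grip_width: 0.147
grip_force: 58.6
```

Call:
send_rows(targets=[[1, 0, 0, 0, 0, 0, 0.165], [1, 0, 0, 0, 0, 0, 0.165], [1, 0, 0, 0.03, 0, 0, 0.165], [1, 0, 0, 0.05, 0, 0, 0.165], [1, 0, 0, 0.05, 0, 0, 0], [1, 0, 0, 0.02, 0, 0, 0], [1, 0, 0, 0, 0, 0, 0], [1, 0, 0, 0, 0, 0, 0], [1, 0, 0, 0, 0, 0, 0], [1, 0, 0, 0, 0, 0, 0]])

```text
time_s: 33.15
eef_pos: [435.7, -111.3, 88.1]
ee_rot: [0.0, 0.996, -0.087, 0.001]
force: [-0.6, 0.5, 0.2]
grip_width: 0.152
grip_force: 58.6
```

```bash
python3 -c "
from h import *
c=ctrl.capture('scene');save(c,'sc8');u,v=[int(k) for k in proj(c,[434,-120,50])]
T=cv2.imread('pics/sc8.png')
cv2.imwrite('pics/m8.png',cv2.resize(T[v-35:v+40,u-40:u+40],None,fx=6,fy=6,interpolation=cv2.INTER_CUBIC))
delta(434.5,-110.7,12,-100)"
```

```text
pos [ 435.6 -111.2   87.9] psi -100.0 w 12.7 t 33.2
shift now-axes [-1.3 -0.3 75.9] shift target-axes [-1.2 -0.3 75.9] turn [ 0.    -0.001  0.   ]
```

View pics/m8.png

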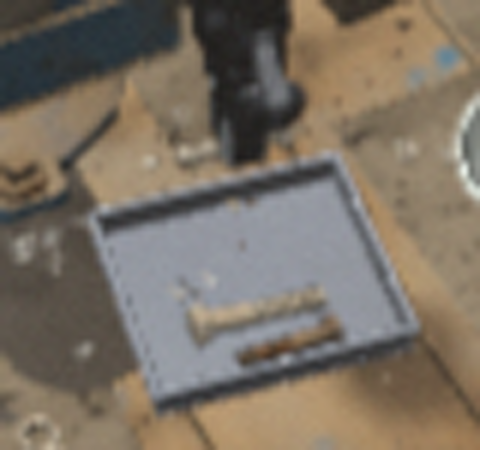

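The bolt is held lengthways over the tray's free part; its end shows at (185,152). Lowering it.

Call:
send_rows(targets=[[1, -0.001, 0, 0.03, 0, 0, 0], [1, 0, 0, 0.03, 0, 0, 0], [1, 0, 0, 0.012, 0, 0, 0], [1, 0, 0, 0.004, 0, 0, 0], [1, 0, 0, 0, 0, 0, 0], [0.7, 0, 0, 0, 0, 0, 0], [0.4, 0, 0, 0, 0, 0, 0], [0.4, 0, 0, 0, 0, 0, 0], [0.4, 0, 0, 0, 0, 0, 0], [0.4, 0, 0, -0.02, 0, 0, 0]])

```text
time_s: 34.45
eef_pos: [433.7, -110.6, 30.9]
ee_rot: [-0.001, 0.996, -0.087, -0.001]
force: [1.4, 0.7, 0.9]
grip_width: 0.298
grip_force: 0.0
```

Call:
send_rows(targets=[[0.4, 0, 0, -0.05, 0, 0, 0], [0.4, 0, 0, -0.06, 0, 0, 0], [0.4, 0, 0, -0.06, 0, 0, 0], [0.4, -0.03, -0.05, -0.03, 0, 0, 0], [0.4, -0.03, -0.05, 0, 0, 0, 0], [0.4, 0, -0.06, 0, 0, 0, 0], [0.4, 0, -0.06, 0, 0, 0, 0], [0.4, 0, 0, 0, 0, 0, 0], [0.4, 0, 0, 0, 0, 0, 0], [0.4, 0, 0, 0, 0, 0, 0]])

```text
time_s: 35.7
eef_pos: [414.5, 112.4, 230.0]
ee_rot: [0.0, 0.996, -0.088, -0.0]
force: [1.1, 0.1, 0.1]
grip_width: 0.297
grip_force: 0.0
```

```bash
python3 -c "
from h import *
c=ctrl.capture('scene');save(c,'sc9')
T=cv2.imread('pics/sc9.png')
cv2.imwrite('pics/m9.png',cv2.resize(T[195:320,275:435],None,fx=4.5,fy=4.5,interpolation=cv2.INTER_CUBIC))
delta(434.5,-110.7,12,-100)"
```

```text
pos [414.5 112.4 230. ] psi -100.1 w 25.8 t 35.75
shift now-axes [ 58.8 216.1 218.1] shift target-axes [ 58.4 216.3 218. ] turn [ 0.    -0.    -0.002]
```

View pics/m9.png

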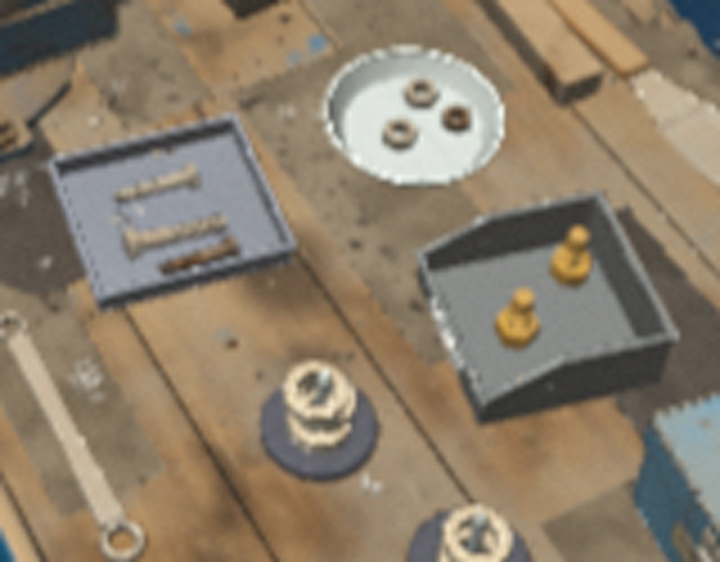

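All four parts are in place: bolt (157,183) in the tray, nut (400,133) in the dish, fitting (518,320) upright in the bin and ring (320,392) on the left spindle. Handing in.

```bash
python3 -c "
from h import *
print(ctrl.finish_job())"
```

```text
the job is handed in; nothing more can be done
None
```

I placed all four parts (bolt in the tray, nut in the dish, spacer on the left spindle, fitting upright in the bin), moved the arm clear and handed the job in at about 36 s; the last picture showed everything in position, but the hand-in returned no verdict.

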